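# Order at the cheese counter

### The arm

A 6-joint arm with a two-finger parallel gripper is mounted at the origin on the work surface. World frame = base frame: x ahead of the robot, y to its left, z up, the work surface at z = 0. Lengths are in m, angles in rad, forces in N, time in s.
With the tool pointing down it reaches from about 0.375 to 0.9 m from the base axis. Payload 3.1 kg.
Tool frame: the origin (TCP) lies between the finger pads, 19 mm behind the fingertips; this is the grasp point; z points along the fingers, y is the line along which they close (so a half turn about z gives the same grasp; the last joint's range is limited). The gripper opens to 85 mm and grips with 20 to 120 N. Pads are 22 mm wide; open, the fingers measure 114 mm over their backs; the gripper's body (76 mm by 85 mm) begins 54 mm behind the grasp point. The pads swing forward as they close: fully open they stand 13 mm farther back than shut.
Start: joints at [-1.308, 0.527, 1.433, -0, 1.181, -0.178], TCP at [0.267, -0.565, 0.25] pointing down, gripper open.
Joint ranges: [-3.08, 3.08], [-0.75, 2.2], [0.22, 2.44], [-1.43, 4.57], [0, 2.65], [-2.85, 2.85]. Speed limits (rad/s): [2.79, 2.79, 3.14, 3.14, 3.14, 3.14].

### API

Orientations are given as a unit quaternion [x, y, z, w].
In Python, from station import manip, viewer, ticket gives the robot as it stands.
- The arm moves only by the shell command python3 -m creep 'ROWS' [FORCE]. ROWS is JSON, a list of rows, each an object with "slide": the shift along the tool's x, y, z in cm, a list of three; "angular": the turn, a rotation vector about the tool's x, y, z in rad, a list of three; "claw": the opening, from -1 (shut) to 1 (fully open). A call has 1 to 10 rows; each row shifts and turns the commanded pose from where the row before left it, along the tool's axes as they then stand; what a row does not reach is not made up. A row lasts 1/12 s, in which the tool goes at most 41.7 mm and 7.16 degrees, less where a joint would pass 70% of its speed; a pose out of reach is approached as far as the arm can. A call with a gripper value outside its range is refused whole. The fingers move at their own pace and stop on an object; FORCE is the grip in N (left out, the last holds). Time passes only in rows, so rows that do not move let the fingers close. It gives the time, the measured TCP pose, the force, the opening and the grip force at its end, in the units of the state.
- manip.sense(): the state, without advancing time (a new reading comes with each control period).
- viewer.snapshot(name): name is "scene" or "top" or "wrist"; returns the picture (400x640x3 uint8, blue, green, red); there is no depth.
- viewer.calibration(name): a dict with "fov_y" (degrees; the focal length in pixels is half the picture's height over the tangent of half this angle, whatever the lens; pixels are square), "cx", "cy" (the principal point, pixels), "T" (4x4, takes a point from camera to world coordinates); the wrist camera has in their place "tool_from_camera" (4x4, takes a point from camera to tool coordinates, whose origin is the TCP and whose axes are the flange's). Camera axes: x right, y up, looking along -z (the intrinsics and any distortion apply to the point x, -y, -z); pixel columns grow to the right and rows downward; lengths in m; the calibration is good to about 2 mm. A picture is of the moment at which its call begins: read the wrist's pose just before it. calibration takes no time and is no camera call.
- ticket.sign_off(): hands the job in; it is judged then, once.
The state is a dict: "t": time; "q": joint angles; "qd": joint speeds; "tau": joint torques, N m; "tcp_pos": TCP position; "tool_rot": TCP orientation; "force": force on the tool from outside, world axes, zero at the start; "ft_torque": the same for the moment, N m; "finger_gap": opening from 0.0 (shut) to 1.0 (fully open); "gripper_force": force on a finger pad.
Only numpy, scipy, OpenCV 4.12 (cv2) and the standard library are available. Lean on these libraries where they do the work, as an engineer would, in place of code of your own. Each camera call takes 0.05 s, during which the arm holds its last target. There are 200 camera calls.

### The job

Order two cheeses at the counter without touching any: press the service button all the way down to call the cheesemonger and let it go, then point from above with the fingers at the middle of the wheel that has a slice cut out of it, then in the same way at the middle of the log-shaped cheese in its tray, each with the fingertips just a few centimetres above the top and kept there for about two seconds. Finish while still pointing at the log. Do not touch any cheese or the jar, and do not dip low over the whole wheel or the loose wedge, so that nobody mistakes which cheeses are meant.

Things in the scene. Friction and masses are not known exactly. Their poses are not given: they have to be found in the camera images.
- call_button (a joint): travel of the white push cap of the service button, 0 m released to 0.006 m fully down (moves straight down; spring, about 1.5 N to start and 5 N fully down; comes back up by itself). The cap is 44 mm across, in a black round housing 60 mm across and 12 mm high, fixed to the counter
- call_button_top (a point): centre of the top face of the service button's cap, 22 mm above the counter when released; moves down with the cap; z up
- cut_wheel: cheese wheel with a tan rind and a cream top, 150 mm across, 55 mm high, with one 60-degree slice missing; loose, about 0.8 kg. Origin: centre of the full circle, on the underside; z up; the gap opens along its +x
- cut_wheel_top (a point): the middle of the cut wheel (centre of the full circle, tip of the gap), level with its top, 55 mm above the counter; z up
- cheese_log: white log-shaped cheese, 48 mm thick and 140 mm long, lying level in a shallow black tray 160 x 64 mm and 14 mm high that belongs to it; loose, about 0.3 kg. Origin: centre of the tray's underside; x along the log, z up
- log_top (a point): the middle of the log's upper line, 54 mm above the counter; z up
- whole_wheel: bystander: whole cheese wheel, same rind and same size as the cut wheel (150 mm across, 55 mm high), nothing cut out. Origin: centre of its underside; z up
- whole_wheel_top (a point): centre of the whole wheel's top, 55 mm above the counter; z up
- wedge: bystander: single loose wedge of cheese, 130 mm long, up to 90 mm wide, 50 mm high. Origin: on the underside, 75 mm from the tip; x runs from the tip to the rind, z up
- wedge_top (a point): point on the wedge's top above its origin, 50 mm above the counter; z up
- jar: bystander: jar, 60 mm across, 85 mm high, with a steel cap. Origin: centre of its underside; z up
Things that resemble listed ones, but are neither listed nor needed, are in the scene too. Leave any blue or turquoise look-alike of the part that bears call_button alone.

How it is judged:
On the way, in this order (a step that is already met when the one before it is completed fails the run):
1. the service button is pressed down (at least 4.5 of its 6 mm) with the fingers (value of joint call_button above 0.0045 m and contact force between the fingers and call_button above 0.5 N), for 0.05 s.
2. the button is let go (within 1.5 mm of fully up) (value of joint call_button below 0.0015 m), for 0.1 s.
3. the fingers point down at the middle of the cut wheel for 1.8 s: tool point within 35 mm of its middle sideways and 15 to 90 mm above its top (fingertips are about 19 mm lower) (horizontal distance between the grasp point and cut_wheel_top below 0.035 m and z of the grasp point in the frame of cut_wheel_top between 0.015 and 0.09 m and angle between the grasp point's own z axis and vertical above 2.3 rad), for 1.8 s.
4. then the same at the middle of the log, for 1.8 s (horizontal distance between the grasp point and log_top below 0.035 m and z of the grasp point in the frame of log_top between 0.015 and 0.09 m and angle between the grasp point's own z axis and vertical above 2.3 rad), for 1.8 s.
At the end, for the whole second after the job is handed in: The fingers still point down (within about 48 degrees of straight down) at the log: tool point within 35 mm of its middle sideways and 15 to 90 mm above its top. The button is up (within 1.5 mm), and all cheeses and the jar stand at rest, upright, within 6 mm of where they began (all of step 4 and value of joint call_button below 0.0015 m and distance of each of cut_wheel, whole_wheel, cheese_log, wedge, jar from where it was at the start of the episode below 0.006 m and angle between each of cut_wheel, whole_wheel, cheese_log, wedge, jar's own z axis and vertical below 0.1 rad and linear speed of each of cut_wheel, whole_wheel, cheese_log, wedge, jar below 0.02 m/s); the robot touches nothing.
It fails at once if a cheese or the jar is touched by the robot (contact force between any of the fingers, the arm and cut_wheel above 0.3 N or contact force between any of the fingers, the arm and whole_wheel above 0.3 N or contact force between any of the fingers, the arm and cheese_log above 0.3 N or contact force between any of the fingers, the arm and wedge above 0.3 N or contact force between any of the fingers, the arm and jar above 0.3 N).
It fails at once if a cheese or the jar is moved more than 6 mm, or lifted (distance of any of cut_wheel, whole_wheel, cheese_log, wedge, jar from where it was at the start of the episode above 0.006 m).
It fails at once if the tool point dips to less than 65 mm above the top of the whole wheel or the wedge, within 30 mm of its middle ((horizontal distance between the grasp point and whole_wheel_top below 0.03 m and z of the grasp point in the frame of whole_wheel_top below 0.065 m) or (horizontal distance between the grasp point and wedge_top below 0.03 m and z of the grasp point in the frame of wedge_top below 0.065 m)).
It also fails if it takes over 56 s, if anything falls off the work surface, if the arm or the gripper's body presses on something with over 40 N, if the wrist force passes 120 N, or if a joint passes its speed limit or range.

## Working session

There is one attempt and no reset: what is moved stays moved. The work goes in short steps, Python scripts to look and compute and a shell command to move; the robot and the scene stay as the last step left them, time stands still between calls to the robot, and variables do not carry over. Pictures are saved under pics/ and viewed, at most 10 in all, crops included, and the job is handed in when it is done.

```bash
mkdir -p pics; python3 - <<'E'
from station import manip, viewer
import cv2
for n in("top","scene"):
    cv2.imwrite(f"pics/{n}0.png",viewer.snapshot(n)); print(viewer.calibration(n))
print(viewer.calibration("wrist"));print(manip.sense())
E
```

```text
{'fov_y': 53.59624787917492, 'cx': 321.8979605598724, 'cy': 203.69430665251429, 'T': array([[-0.14621791,  0.9694176 , -0.19710365,  0.25479094],
       [-0.98924011, -0.14427776,  0.02424728,  0.00963539],
       [-0.00493193,  0.19852822,  0.98008276,  1.10731909],
       [ 0.        ,  0.        ,  0.        ,  1.        ]])}
{'fov_y': 57.35186198869918, 'cx': 323.4179510066822, 'cy': 193.4844262604586, 'T': array([[ 0.88297497, -0.32959414,  0.33424977,  0.74008263],
       [ 0.46923476,  0.6397248 , -0.60874537, -0.48256611],
       [-0.01318896,  0.69434853,  0.71951801,  0.64120091],
       [ 0.        ,  0.        ,  0.        ,  1.        ]])}
{'fov_y': 59.25169509662997, 'cx': 317.7641918216029, 'cy': 203.38638345999817, 'tool_from_camera': array([[-3.02377149e-04,  9.65263023e-01,  2.61279936e-01,
         6.71861173e-02],
       [ 9.99999846e-01,  1.70400244e-04,  5.27771287e-04,
        -1.40879463e-03],
       [ 4.64915943e-04,  2.61280056e-01, -9.65262926e-01,
        -1.25116123e-01],
       [ 0.00000000e+00,  0.00000000e+00,  0.00000000e+00,
         1.00000000e+00]])}
{'t': 0.1, 'q': array([-1.30748835e+00,  5.28424034e-01,  1.43376779e+00, -9.86816537e-06,
        1.18142739e+00, -1.78502524e-01]), 'qd': array([ 0.00106443, -0.00165185, -0.00289405,  0.00192728, -0.0010869 ,
       -0.00021547]), 'tau': array([ 6.86747717e-04, -4.43304813e+01, -1.78587055e+01, -9.37783670e-05,
        3.87197564e-03, -1.37926304e-05]), 'tcp_pos': array([ 0.2670964 , -0.56437513,  0.24910225]), 'tool_rot': array([ 9.75698585e-01,  2.19114684e-01, -4.75117601e-05, -1.01217676e-03]), 'force': array([-0.35070094,  0.37103978,  0.22277163]), 'ft_torque': array([-0.01365678, -0.01619031,  0.0150191 ]), 'gripper_force': 0.0, 'finger_gap': 1.0009702229288155}
```

View pics/top0.png

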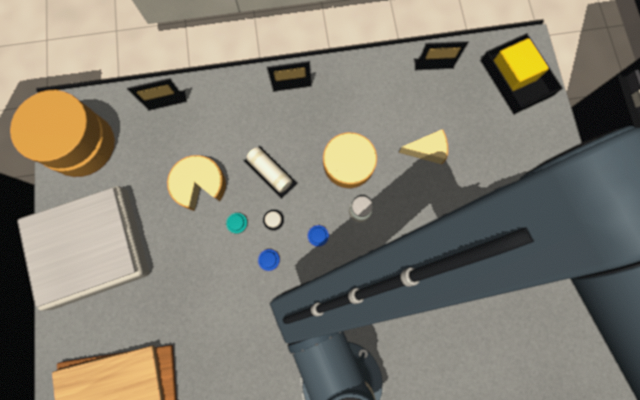

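View pics/scene0.png

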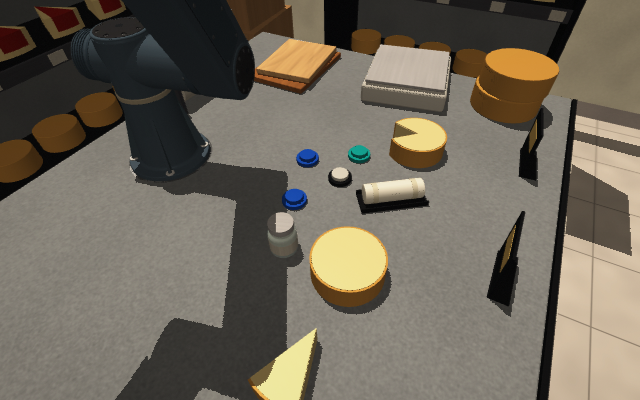

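Top view: the cut wheel is at (195,181), the log at (270,170), the whole wheel at (350,158), the wedge at (425,147) and the jar at (361,208). Button candidates are white (273,219), turquoise (237,222) and blue (318,236) and (268,260). The white cap in the black housing fits the description. The scene view agrees: white button (340,174), cut wheel (418,135), log (393,190).

```bash
cat > h.py <<'E'
import numpy as np
from math import tan,radians
from station import viewer
def ray(n,u,v,T=None):
    c=viewer.calibration(n); f=200/tan(radians(c["fov_y"]/2)); T=c["T"] if T is None else T
    return T[:3,3], T[:3,:3]@np.array([(u-c["cx"])/f,-(v-c["cy"])/f,-1])
def plane(n,u,v,z,T=None):
    o,d=ray(n,u,v,T); return o+d*(z-o[2])/d[2]
def tri(rays):
    A=np.zeros((3,3));b=np.zeros(3);P=[]
    for o,d in rays:
        d=d/np.linalg.norm(d);M=np.eye(3)-np.outer(d,d);A+=M;b+=M@o
    p=np.linalg.solve(A,b)
    return p,[np.linalg.norm(np.cross(p-o,d/np.linalg.norm(d))) for o,d in rays]
E
python3 - <<'E'
import cv2,numpy as np
from h import *
boxes={"top":dict(btn=(260,207,287,232),cut=(160,148,230,215),log=(243,142,298,198),whole=(318,128,382,192)),
"scene":dict(btn=(326,163,354,188),cut=(385,112,452,170),log=(354,172,432,214),whole=(305,222,392,306))}
pts={}
for n in boxes:
    im=cv2.imread(f"pics/{n}0.png");hsv=cv2.cvtColor(im,cv2.COLOR_BGR2HSV)
    for k,(a,b,c,d) in boxes[n].items():
        h=hsv[b:d,a:c]
        if k in("btn","log"): m=(h[...,2]>150)
        else: m=(h[...,2]>190)&(h[...,0]>21)&(h[...,0]<40)
        m=m.astype(np.uint8)*255
        cs,_=cv2.findContours(m,cv2.RETR_EXTERNAL,cv2.CHAIN_APPROX_NONE); q=max(cs,key=cv2.contourArea)+[[a,b]]
        q=q.astype(np.float32)
        if k=="log": e=cv2.minAreaRect(q)
        else: e=cv2.fitEllipse(cv2.convexHull(q))
        print(n,k,np.round(e[0],1),np.round(e[1],1),round(e[2])); pts[n,k]=e[0]
        z=dict(btn=.022,cut=.055,log=.045,whole=.055)[k]; print("   plane",plane(n,*e[0],z).round(4))
for k in boxes["top"]: print(k,*tri([ray(n,*pts[n,k]) for n in boxes]))
for nm,p,z in(("jar",(361,206),.085),("wedge",(430,146),.05)): print(nm,plane("top",*p,z).round(3))
a=cv2.imread("pics/top0.png")[125:285,150:310];b=cv2.imread("pics/scene0.png")[100:260,270:430]
cv2.imwrite("pics/c1.png",cv2.resize(np.hstack([a,b]),None,fx=2.5,fy=2.5,interpolation=cv2.INTER_CUBIC))
E
```

```text
top btn [272.4 219.1] [14.9 15.5] 77
   plane [0.4502 0.125  0.022 ]
top cut [193.7 180.9] [48.2 52.3] 61
   plane [0.5815 0.3227 0.055 ]
top log [266.3 166.7] [54.1 23.6] 56
   plane [0.5957 0.1216 0.045 ]
top whole [349.6 157.6] [48.6 50.8] 95
   plane [ 0.5844 -0.1116  0.055 ]
scene btn [339.6 172.5] [12.  16.4] 90
   plane [0.4542 0.1239 0.022 ]
scene cut [418.  133.9] [31.2 53.9] 98
   plane [0.5865 0.3196 0.055 ]
scene log [393.8 187. ] [14.5 60.8] 84
   plane [0.5972 0.1143 0.045 ]
scene whole [348.3 258.4] [61.9 73.9] 95
   plane [ 0.5902 -0.1164  0.055 ]
btn [0.45183958 0.12607599 0.01877439] [np.float64(0.0012705022053512197), np.float64(0.001270502205351187)]
cut [0.58426355 0.32493052 0.05012422] [np.float64(0.0013791330635248807), np.float64(0.0013791330635248191)]
log [0.596579   0.12156075 0.03877942] [np.float64(0.0012255564760356064), np.float64(0.0012255564760356883)]
whole [ 0.5875659  -0.11207237  0.04706358] [np.float64(0.0008458292109323018), np.float64(0.0008458292109321992)]
jar [ 0.439 -0.116  0.085]
wedge [ 0.586 -0.34   0.05 ]
```

View pics/c1.png

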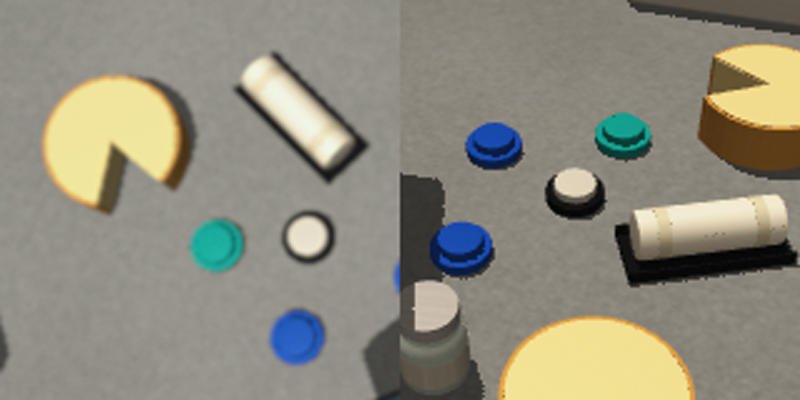

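The crop confirms it: the white cap in the black housing is the service button (others are all blue or turquoise), the wheel with the notch is the cut wheel (gap tip at about top (195,183)), and the log's middle is at about top (271,170).

```bash
cat >> h.py <<'E'
from station import manip
from scipy.spatial.transform import Rotation as Ro
def todo(target):
    s=manip.sense(); R=Ro.from_quat(s["tool_rot"]).as_matrix()
    print("t",round(s["t"],2),"tcp",s["tcp_pos"].round(4),"tilt",R[:,2].round(3),"F",s["force"].round(2),"gap",round(s["finger_gap"],2),"slide cm",(R.T@(np.array(target)-s["tcp_pos"])*100).round(2))
E
python3 - <<'E'
from h import *
print("tip",plane("top",195.2,183,.055),tri([ray("top",195.2,183),ray("scene",418,133.9)]))
print("log",plane("top",270.8,169.8,.054),plane("scene",393,183,.054),tri([ray("top",270.8,169.8),ray("scene",393,183)]))
todo([.452,.125,.15])
E
```

```text
tip [0.57495989 0.31913919 0.055     ] (array([0.5814788 , 0.32367972, 0.04857431]), [np.float64(0.004885490586974493), np.float64(0.004885490586974224)])
log [0.58196968 0.10929339 0.054     ] [0.59315472 0.11655772 0.054     ] (array([0.58813484, 0.11273389, 0.05275925]), [np.float64(0.006357858802857802), np.float64(0.006357858802857646)])
t 0.1 tcp [ 0.2671 -0.5644  0.2491] tilt [-0.001  0.002 -1.   ] F [-0.35  0.37  0.22] gap 1.0 slide cm [ 46.19 -54.39  10.04]
```

```bash
python3 -m creep '[{"slide":[2.2,-2.6,0],"angular":[0,0,0],"claw":-1},{"slide":[2.2,-2.6,0],"angular":[0,0,0],"claw":-1},{"slide":[2.2,-2.6,0],"angular":[0,0,0],"claw":-1},{"slide":[2.2,-2.6,0],"angular":[0,0,0],"claw":-1},{"slide":[2.2,-2.6,0],"angular":[0,0,0],"claw":-1},{"slide":[2.2,-2.6,0],"angular":[0,0,0],"claw":-1},{"slide":[2.2,-2.6,0],"angular":[0,0,0],"claw":-1},{"slide":[2.2,-2.6,0],"angular":[0,0,0],"claw":-1},{"slide":[2.2,-2.6,0],"angular":[0,0,0],"claw":-1},{"slide":[2.2,-2.6,0],"angular":[0,0,0],"claw":-1}]'
python3 -c "
from h import *
todo([.452,.125,.2])"
```

```text
t: 0.93
tcp_pos: [0.3549, -0.2341, 0.2498]
tool_rot: [0.976, 0.219, -0.0, -0.0]
force: [1.1, -0.5, 0.0]
finger_gap: 0.0
gripper_force: 0.0
t 0.93 tcp [ 0.3549 -0.2341  0.2498] tilt [-0.  0. -1.] F [ 1.07 -0.45  0.02] gap 0.0 slide cm [ 24.12 -28.32   5.  ]
```

```bash
python3 -m creep '[{"slide":[2.4,-2.8,0],"angular":[0,0,0],"claw":-1},{"slide":[2.4,-2.8,0],"angular":[0,0,0],"claw":-1},{"slide":[2.4,-2.8,0],"angular":[0,0,0],"claw":-1},{"slide":[2.4,-2.8,0],"angular":[0,0,0],"claw":-1},{"slide":[2.4,-2.8,0],"angular":[0,0,0],"claw":-1},{"slide":[2.4,-2.8,0],"angular":[0,0,0],"claw":-1},{"slide":[2.4,-2.8,0],"angular":[0,0,0],"claw":-1},{"slide":[2.4,-2.8,0],"angular":[0,0,0],"claw":-1},{"slide":[2.4,-2.8,0],"angular":[0,0,0],"claw":-1},{"slide":[1,-1,0],"angular":[0,0,0],"claw":-1}]'
python3 -m creep '[{"slide":[0,0,0],"angular":[0,0,0],"claw":-1},{"slide":[0,0,0],"angular":[0,0,0],"claw":-1},{"slide":[0,0,0],"angular":[0,0,0],"claw":-1}]'
cat >> h.py <<'E'
def wristT():
    s=manip.sense();T=np.eye(4);T[:3,:3]=Ro.from_quat(s["tool_rot"]).as_matrix();T[:3,3]=s["tcp_pos"]
    return T@viewer.calibration("wrist")["tool_from_camera"]
E
python3 - <<'E'
from h import *
import cv2
todo([.452,.125,.15]);T=wristT();np.save("T1.npy",T)
cv2.imwrite("pics/w1.png",viewer.snapshot("wrist"))
E
```

```text
t: 1.77
tcp_pos: [0.4476, 0.1014, 0.25]
tool_rot: [0.975, 0.221, 0.0, -0.001]
force: [0.9, -0.1, -0.2]
finger_gap: -0.001
gripper_force: 0.0
t: 2.02
tcp_pos: [0.4466, 0.0971, 0.2497]
tool_rot: [0.976, 0.219, -0.001, 0.0]
force: [0.6, -0.4, -0.1]
finger_gap: -0.003
gripper_force: 0.0
t 2.02 tcp [0.4466 0.0971 0.2497] tilt [-0.001 -0.    -1.   ] F [ 0.64 -0.43 -0.09] gap -0.0 slide cm [ 1.69 -2.29  9.97]
```

View pics/w1.png

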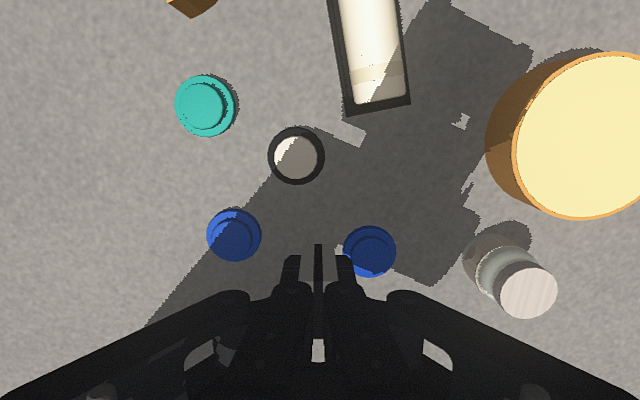

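Wrist view: the white cap is at about (296,158) in its black housing at (296,155). Turquoise is at (206,105), blue at (234,236) and (370,250), and the jar at (528,292), clear of the fingers.

```bash
python3 - <<'E'
from h import *
T=np.load("T1.npy")
p=plane("wrist",296,158,.022,T);print(p,plane("wrist",296,155,.006,T))
print(tri([ray("top",272.4,219.1),ray("scene",339.6,172.5),ray("wrist",296,158,T)]))
todo([p[0],p[1],.06])
E
```

```text
[0.45342293 0.12623724 0.022     ] [0.45386254 0.12749528 0.006     ]
(array([0.45213687, 0.12622828, 0.01842979]), [np.float64(0.0015341460915975075), np.float64(0.001020340332856683), np.float64(0.0007361428424251756)])
t 2.07 tcp [0.4467 0.0967 0.2498] tilt [-0.001 -0.    -1.   ] F [-0.58 -0.18 -0.53] gap -0.01 slide cm [ 1.89 -2.38 18.98]
```

```bash
python3 -m creep '[{"slide":[0.9,-1.2,0],"angular":[0,0,0],"claw":-1},{"slide":[1.0,-1.2,2],"angular":[0,0,0],"claw":-1},{"slide":[0,0,3],"angular":[0,0,0],"claw":-1},{"slide":[0,0,3],"angular":[0,0,0],"claw":-1},{"slide":[0,0,3],"angular":[0,0,0],"claw":-1},{"slide":[0,0,3],"angular":[0,0,0],"claw":-1},{"slide":[0,0,3],"angular":[0,0,0],"claw":-1},{"slide":[0,0,2],"angular":[0,0,0],"claw":-1},{"slide":[0,0,0.5],"angular":[0,0,0],"claw":-1},{"slide":[0,0,0],"angular":[0,0,0],"claw":-1}]'
python3 -m creep '[{"slide":[0,0,0],"angular":[0,0,0],"claw":-1},{"slide":[0,0,0],"angular":[0,0,0],"claw":-1},{"slide":[0,0,0],"angular":[0,0,0],"claw":-1}]'
python3 - <<'E'
from h import *
todo([.4532,.1262,.035])
E
```

```text
t: 2.9
tcp_pos: [0.4533, 0.1262, 0.0539]
tool_rot: [0.976, 0.218, -0.002, -0.0]
force: [0.8, -0.2, 0.4]
finger_gap: -0.0
gripper_force: 0.0
t: 3.15
tcp_pos: [0.4552, 0.1273, 0.0564]
tool_rot: [0.976, 0.219, 0.002, 0.0]
force: [-0.2, 0.1, 0.3]
finger_gap: -0.003
gripper_force: 0.0
t 3.15 tcp [0.4552 0.1273 0.0564] tilt [ 0.003  0.    -1.   ] F [-0.21  0.13  0.29] gap -0.0 slide cm [-0.23  0.01  2.14]
```

```bash
python3 -m creep '[{"slide":[0,0,0.4],"angular":[0,0,0],"claw":-1},{"slide":[0,0,0.4],"angular":[0,0,0],"claw":-1},{"slide":[0,0,0.3],"angular":[0,0,0],"claw":-1},{"slide":[0,0,0.2],"angular":[0,0,0],"claw":-1},{"slide":[0,0,0.2],"angular":[0,0,0],"claw":-1},{"slide":[0,0,0.2],"angular":[0,0,0],"claw":-1},{"slide":[0,0,0],"angular":[0,0,0],"claw":-1},{"slide":[0,0,0],"angular":[0,0,0],"claw":-1},{"slide":[0,0,0],"angular":[0,0,0],"claw":-1}]'
python3 - <<'E'
from h import *
todo([.4532,.1262,.035])
E
```

```text
t: 3.9
tcp_pos: [0.4541, 0.1275, 0.0381]
tool_rot: [0.976, 0.219, -0.0, -0.0]
force: [-1.1, 0.3, 2.6]
finger_gap: 0.0
gripper_force: 1.4
t 3.9 tcp [0.4541 0.1275 0.0381] tilt [-0.  0. -1.] F [-1.13  0.26  2.64] gap 0.0 slide cm [-0.13  0.08  0.31]
```

Contact; the force is rising along the spring. Pressing further.

```bash
python3 -m creep '[{"slide":[0,0,0.2],"angular":[0,0,0],"claw":-1},{"slide":[0,0,0.15],"angular":[0,0,0],"claw":-1},{"slide":[0,0,0],"angular":[0,0,0],"claw":-1},{"slide":[0,0,0],"angular":[0,0,0],"claw":-1},{"slide":[0,0,0],"angular":[0,0,0],"claw":-1}]'
python3 -m creep '[{"slide":[0,0,0.15],"angular":[0,0,0],"claw":-1},{"slide":[0,0,0],"angular":[0,0,0],"claw":-1},{"slide":[0,0,0],"angular":[0,0,0],"claw":-1}]'
```

```text
t: 4.32
tcp_pos: [0.4541, 0.1275, 0.0348]
tool_rot: [0.976, 0.219, 0.0, -0.0]
force: [-0.6, -0.1, 6.5]
finger_gap: -0.002
gripper_force: 3.2
t: 4.57
tcp_pos: [0.4541, 0.1275, 0.0345]
tool_rot: [0.976, 0.219, 0.0, 0.0]
force: [-2.8, 0.8, 19.5]
finger_gap: 0.002
gripper_force: 9.5
```

The cap is at its stop (19.5 N). Now I'll release it, rise and head for the cut wheel, with the tool pointing down.

```bash
python3 -m creep '[{"slide":[0,0,-0.5],"angular":[0,0,0],"claw":-1},{"slide":[0,0,-1],"angular":[0,0,0],"claw":-1},{"slide":[0,0,-2],"angular":[0,0,0],"claw":-1},{"slide":[0,0,-3],"angular":[0,0,0],"claw":-1},{"slide":[0,0,-3],"angular":[0,0,0],"claw":-1},{"slide":[0,0,-3],"angular":[0,0,0],"claw":-1},{"slide":[0,0,-3],"angular":[0,0,0],"claw":-1},{"slide":[0,0,-3],"angular":[0,0,0],"claw":-1},{"slide":[0,0,-2],"angular":[0,0,0],"claw":-1},{"slide":[0,0,0],"angular":[0,0,0],"claw":-1}]'
python3 - <<'E'
from h import *
todo([.53,.24,.24])
E
```

```text
t: 5.4
tcp_pos: [0.4568, 0.1276, 0.2423]
tool_rot: [0.976, 0.219, 0.005, 0.001]
force: [0.0, 1.0, -0.1]
finger_gap: 0.002
gripper_force: 0.0
t 5.4 tcp [0.4568 0.1276 0.2423] tilt [ 0.01  0.   -1.  ] F [ 0.01  1.02 -0.12] gap 0.0 slide cm [11.42 -7.03  0.31]
```

```bash
python3 -m creep '[{"slide":[1.6,-1,0],"angular":[0,0,0],"claw":-1},{"slide":[1.6,-1,0],"angular":[0,0,0],"claw":-1},{"slide":[1.6,-1,0],"angular":[0,0,0],"claw":-1},{"slide":[1.6,-1,0],"angular":[0,0,0],"claw":-1},{"slide":[1.6,-1,0],"angular":[0,0,0],"claw":-1},{"slide":[1.6,-1,0],"angular":[0,0,0],"claw":-1},{"slide":[1.6,-1,0],"angular":[0,0,0],"claw":-1},{"slide":[0,0,0],"angular":[0,0,0],"claw":-1},{"slide":[0,0,0],"angular":[0,0,0],"claw":-1},{"slide":[0,0,0],"angular":[0,0,0],"claw":-1}]'
python3 - <<'E'
from h import *
import cv2
todo([.582,.323,.24]);T=wristT();np.save("T2.npy",T)
cv2.imwrite("pics/w2.png",viewer.snapshot("wrist"))
E
```

```text
t: 6.23
tcp_pos: [0.5243, 0.238, 0.237]
tool_rot: [0.976, 0.219, -0.001, 0.0]
force: [0.2, 0.2, -0.6]
finger_gap: 0.0
gripper_force: 0.0
t 6.23 tcp [0.5243 0.238  0.237 ] tilt [-0.003 -0.001 -1.   ] F [ 0.2   0.22 -0.62] gap 0.0 slide cm [ 8.85 -5.22 -0.33]
```

View pics/w2.png

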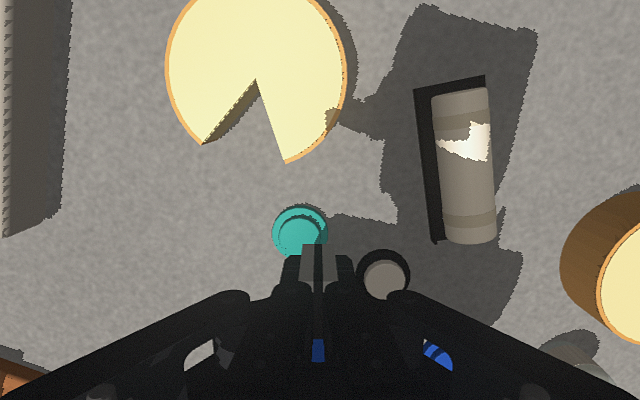

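Wrist view: the gap's tip is at (255,79), and the log runs from (460,90) to (471,240), so its middle is about (466,165). The button at (384,278) is up.

```bash
python3 - <<'E'
from h import *
T=np.load("T2.npy")
print(plane("wrist",255,79,.055,T),plane("wrist",466,165,.054,T))
print(tri([ray("top",195.2,183),ray("wrist",255,79,T)]))
print("log",tri([ray("top",270.8,169.8),ray("scene",393,183),ray("wrist",466,165,T)]))
todo([.581,.322,.115])
E
```

```text
[0.58279052 0.32468802 0.055     ] [0.59605608 0.12919679 0.054     ]
(array([0.58303362, 0.32855264, 0.02729437]), [np.float64(0.001291206285429079), np.float64(0.0012912062854291322)])
log (array([0.59137256, 0.11911578, 0.04315484]), [np.float64(0.010351787700540604), np.float64(0.005956244438141801), np.float64(0.006989835404416293)])
t 6.28 tcp [0.5244 0.2378 0.2372] tilt [-0.002 -0.001 -1.   ] F [ 0.47  0.02 -0.71] gap 0.0 slide cm [ 8.75 -5.19 12.2 ]
```

```bash
python3 -m creep '[{"slide":[1.8,-1.0,0],"angular":[0,0,0],"claw":-1},{"slide":[1.8,-1.0,1],"angular":[0,0,0],"claw":-1},{"slide":[1.8,-1.1,1],"angular":[0,0,0],"claw":-1},{"slide":[1.8,-1.1,2],"angular":[0,0,0],"claw":-1},{"slide":[1.5,-1.0,2],"angular":[0,0,0],"claw":-1},{"slide":[0,0,2],"angular":[0,0,0],"claw":-1},{"slide":[0,0,2],"angular":[0,0,0],"claw":-1},{"slide":[0,0,2],"angular":[0,0,0],"claw":-1},{"slide":[0,0,0],"angular":[0,0,0],"claw":-1},{"slide":[0,0,0],"angular":[0,0,0],"claw":-1}]'
python3 - <<'E'
from h import *
import cv2
todo([.582,.323,.115])
cv2.imwrite("pics/s2.png",np.hstack([cv2.resize(viewer.snapshot("scene")[60:260,270:470],(400,400)),cv2.resize(viewer.snapshot("top")[100:300,120:320],(400,400))]))
E
```

```text
t: 7.12
tcp_pos: [0.5808, 0.3217, 0.1169]
tool_rot: [0.976, 0.219, -0.002, 0.0]
force: [-0.0, 0.1, -0.8]
finger_gap: 0.003
gripper_force: 0.0
t 7.12 tcp [0.5808 0.3217 0.1169] tilt [-0.003 -0.001 -1.   ] F [-0.01  0.09 -0.81] gap 0.0 slide cm [ 0.17 -0.07  0.19]
```

View pics/s2.png

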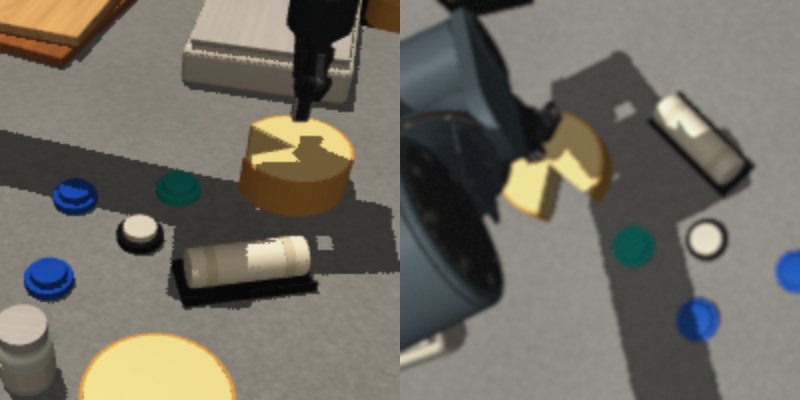

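The fingertips hang over the middle of the cut wheel (scene crop (302,118)) with a clear gap, the button is up, and nothing has been disturbed. Holding about 2.5 s.

```bash
python3 -m creep '[{"slide":[0.1,0,0],"angular":[0,0,0],"claw":-1},{"slide":[0,0,0],"angular":[0,0,0],"claw":-1},{"slide":[0,0,0],"angular":[0,0,0],"claw":-1},{"slide":[0,0,0],"angular":[0,0,0],"claw":-1},{"slide":[0,0,0],"angular":[0,0,0],"claw":-1},{"slide":[0,0,0],"angular":[0,0,0],"claw":-1},{"slide":[0,0,0],"angular":[0,0,0],"claw":-1},{"slide":[0,0,0],"angular":[0,0,0],"claw":-1},{"slide":[0,0,0],"angular":[0,0,0],"claw":-1},{"slide":[0,0,0],"angular":[0,0,0],"claw":-1}]'
for i in 1 2; do python3 -m creep '[{"slide":[0,0,0],"angular":[0,0,0],"claw":-1},{"slide":[0,0,0],"angular":[0,0,0],"claw":-1},{"slide":[0,0,0],"angular":[0,0,0],"claw":-1},{"slide":[0,0,0],"angular":[0,0,0],"claw":-1},{"slide":[0,0,0],"angular":[0,0,0],"claw":-1},{"slide":[0,0,0],"angular":[0,0,0],"claw":-1},{"slide":[0,0,0],"angular":[0,0,0],"claw":-1},{"slide":[0,0,0],"angular":[0,0,0],"claw":-1},{"slide":[0,0,0],"angular":[0,0,0],"claw":-1},{"slide":[0,0,0],"angular":[0,0,0],"claw":-1}]'; done
# rise and start towards the log
python3 -m creep '[{"slide":[0,0,-2],"angular":[0,0,0],"claw":-1},{"slide":[0,0,-3],"angular":[0,0,0],"claw":-1},{"slide":[0,0,-3],"angular":[0,0,0],"claw":-1},{"slide":[-0.8,1.8,-2],"angular":[0,0,0],"claw":-1},{"slide":[-0.8,1.8,0],"angular":[0,0,0],"claw":-1},{"slide":[-0.8,1.8,0],"angular":[0,0,0],"claw":-1},{"slide":[-0.8,1.8,0],"angular":[0,0,0],"claw":-1},{"slide":[-0.8,1.8,0],"angular":[0,0,0],"claw":-1},{"slide":[0,0,0],"angular":[0,0,0],"claw":-1},{"slide":[0,0,0],"angular":[0,0,0],"claw":-1}]'
python3 -c "
from h import *
todo([.593,.118,.21])"
```

```text
t: 8.05
tcp_pos: [0.5827, 0.3233, 0.1179]
tool_rot: [0.976, 0.219, -0.0, 0.0]
force: [1.4, 0.3, 0.1]
finger_gap: 0.002
gripper_force: 0.0
t: 8.88
tcp_pos: [0.5828, 0.3232, 0.118]
tool_rot: [0.976, 0.219, -0.0, 0.0]
force: [0.9, 0.4, -0.2]
finger_gap: -0.003
gripper_force: 0.0
t: 9.72
tcp_pos: [0.5828, 0.3232, 0.118]
tool_rot: [0.976, 0.219, -0.0, -0.0]
force: [0.3, -0.0, 0.7]
finger_gap: 0.002
gripper_force: 0.0
t: 10.55
tcp_pos: [0.5853, 0.2241, 0.2182]
tool_rot: [0.976, 0.218, 0.0, -0.0]
force: [-0.2, 0.7, -1.0]
finger_gap: 0.003
gripper_force: 0.0
t 10.55 tcp [0.5853 0.2241 0.2182] tilt [ 0.  0. -1.] F [-0.19  0.67 -1.  ] gap 0.0 slide cm [-3.82  9.93  0.81]
```

```bash
python3 -m creep '[{"slide":[-0.8,1.8,0],"angular":[0,0,0],"claw":-1},{"slide":[-1.2,1.5,0],"angular":[0,0,0],"claw":-1},{"slide":[-1.2,1.5,0],"angular":[0,0,0],"claw":-1},{"slide":[-1.2,1,-1],"angular":[0,0,0],"claw":-1},{"slide":[-1.2,1,-1],"angular":[0,0,0],"claw":-1},{"slide":[-1.2,0,-1],"angular":[0,0,0],"claw":-1},{"slide":[0,0,0],"angular":[0,0,0],"claw":-1},{"slide":[0,0,0],"angular":[0,0,0],"claw":-1},{"slide":[0,0,0],"angular":[0,0,0],"claw":-1}]'
python3 - <<'E'
from h import *
import cv2
todo([.593,.118,.24]);T=wristT();np.save("T3.npy",T)
cv2.imwrite("pics/w3.png",viewer.snapshot("wrist"))
E
```

```text
t: 11.3
tcp_pos: [0.5531, 0.1352, 0.2478]
tool_rot: [0.976, 0.22, 0.0, -0.0]
force: [-1.1, 0.4, 0.3]
finger_gap: -0.001
gripper_force: 0.0
t 11.3 tcp [0.5531 0.1352 0.2478] tilt [ 0.001  0.    -1.   ] F [-1.05  0.4   0.25] gap -0.0 slide cm [2.87 3.27 0.78]
```

View pics/w3.png

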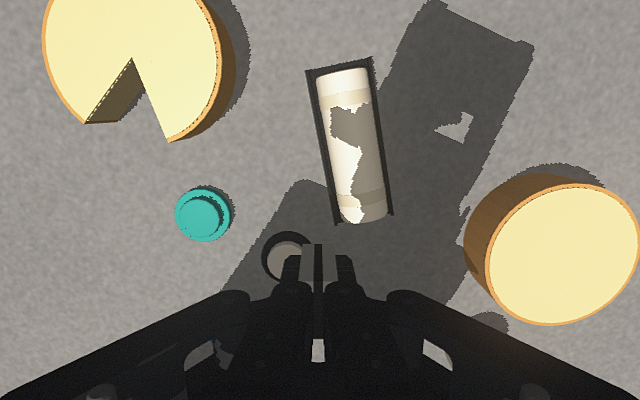

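Wrist view: the log is near the middle, with ends at about (342,70) and (364,222), so its middle is (352,144). The tray's visible corners are (306,71), (373,58) and (393,214).

```bash
python3 - <<'E'
from h import *
T=np.load("T3.npy");T2=np.load("T2.npy")
print(plane("wrist",352,144,.054,T),(plane("wrist",306,71,.014,T)+plane("wrist",393,214,.014,T))/2)
print(tri([ray("top",270.8,169.8),ray("scene",393,183),ray("wrist",466,165,T2),ray("wrist",352,144,T)]))
todo([.592,.115,.114])
E
```

```text
[0.59834811 0.12444083 0.054     ] [0.59438815 0.11851344 0.014     ]
(array([0.59305368, 0.12025155, 0.04177388]), [np.float64(0.011830035448681234), np.float64(0.0064132816401898385), np.float64(0.004687693845763946), np.float64(0.005379549098289277)])
t 11.35 tcp [0.553  0.1352 0.2475] tilt [-0.  0. -1.] F [ 0.37 -0.6  -0.  ] gap 0.0 slide cm [ 2.66  3.5  13.35]
```

```bash
python3 -m creep '[{"slide":[1,1,0],"angular":[0,0,0],"claw":-1},{"slide":[1,1.1,2],"angular":[0,0,0],"claw":-1},{"slide":[1,1.1,2],"angular":[0,0,0],"claw":-1},{"slide":[0,0,2],"angular":[0,0,0],"claw":-1},{"slide":[0,0,2],"angular":[0,0,0],"claw":-1},{"slide":[0,0,2],"angular":[0,0,0],"claw":-1},{"slide":[0,0,2],"angular":[0,0,0],"claw":-1},{"slide":[0,0,1],"angular":[0,0,0],"claw":-1},{"slide":[0,0,0],"angular":[0,0,0],"claw":-1},{"slide":[0,0,0],"angular":[0,0,0],"claw":-1}]'
for i in 1 2 3; do python3 -m creep '[{"slide":[0,0,0],"angular":[0,0,0],"claw":-1},{"slide":[0,0,0],"angular":[0,0,0],"claw":-1},{"slide":[0,0,0],"angular":[0,0,0],"claw":-1},{"slide":[0,0,0],"angular":[0,0,0],"claw":-1},{"slide":[0,0,0],"angular":[0,0,0],"claw":-1},{"slide":[0,0,0],"angular":[0,0,0],"claw":-1},{"slide":[0,0,0],"angular":[0,0,0],"claw":-1},{"slide":[0,0,0],"angular":[0,0,0],"claw":-1},{"slide":[0,0,0],"angular":[0,0,0],"claw":-1},{"slide":[0,0,0],"angular":[0,0,0],"claw":-1}]'; done
python3 - <<'E'
from h import *
import cv2
todo([.594,.119,.114])
cv2.imwrite("pics/s3.png",np.hstack([cv2.resize(viewer.snapshot("scene")[60:260,270:470],(400,400)),cv2.resize(viewer.snapshot("top")[100:300,120:320],(400,400))]))
E
```

```text
t: 12.18
tcp_pos: [0.5935, 0.1185, 0.1173]
tool_rot: [0.976, 0.219, -0.001, -0.0]
force: [-0.2, -0.3, 0.7]
finger_gap: 0.002
gripper_force: 0.0
t: 13.02
tcp_pos: [0.5935, 0.1181, 0.1179]
tool_rot: [0.976, 0.219, -0.0, -0.0]
force: [0.0, -0.0, 0.8]
finger_gap: -0.001
gripper_force: 0.0
t: 13.85
tcp_pos: [0.5935, 0.1181, 0.118]
tool_rot: [0.976, 0.219, 0.0, 0.0]
force: [0.1, 0.4, -0.8]
finger_gap: -0.004
gripper_force: 0.0
t: 14.68
tcp_pos: [0.5935, 0.1181, 0.118]
tool_rot: [0.976, 0.219, -0.0, -0.0]
force: [1.4, 0.5, -0.5]
finger_gap: -0.003
gripper_force: 0.0
t 14.68 tcp [0.5935 0.1181 0.118 ] tilt [-0. -0. -1.] F [ 1.38  0.51 -0.5 ] gap -0.0 slide cm [ 0.08 -0.06  0.4 ]
```

View pics/s3.png

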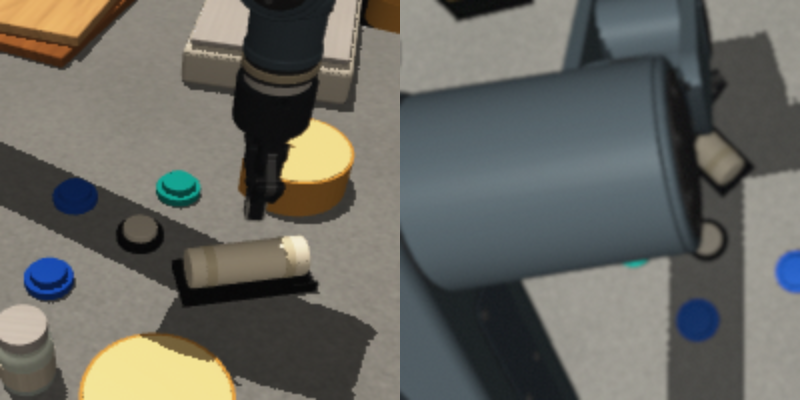

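The fingertips (scene crop (256,216)) hover just above the log's middle, nothing has moved and the button is up. The hold has lasted over 2.5 s, so I'm handing in.

```bash
python3 -c "
from station import ticket
print(ticket.sign_off())"
```

```text
the job is handed in; nothing more can be done
None
```

I handed the job in at about 15 s of the 56 s allowed: the button was pressed to its stop and let go, then the fingers pointed for about 2.5 s each at the cut wheel and the log, ending over the log; no contact with any cheese or the jar showed in the pictures or force readings, though the hand-in gave no verdict.

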